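# Find, snug and tag the loose jig nut

## Robot

A 7-joint arm with a two-finger parallel gripper is mounted at the origin on the work surface. World frame = base frame: x ahead of the robot, y to its left, z up, the work surface at z = 0. Lengths are in m, angles in rad, forces in N, time in s.
With the tool pointing down it reaches from about 0.4 to 0.85 m from the base axis. Payload 4.5 kg.
Tool frame: the origin (TCP) lies on the centre line of the jaws, within the pads' length; the fingertips stand ahead of it and the grasp point (between the pads) lies 3 mm ahead of it (r.finger_overhang is the z of the fingertips in the tool frame, in m); z points along the fingers, y is the direction in which the jaws open and shut (so a half turn about z gives the same grasp; the last joint's range is limited). The gripper opens to 88 mm and grips with 3 to 60 N. Pads are 18 mm wide; open, the fingers measure 123 mm over their backs; the gripper's body (75 mm by 187 mm) begins 45 mm behind the grasp point.
Start: joints at [-1.28, 0.689, -0.195, 1.565, 0.157, 0.902, -0.215], TCP at [0.159, 0.605, 0.261] pointing down, gripper open.
Joint ranges: [-3.01, 3.01], [-0.46, 2.08], [-1.47, 1.51], [0.13, 2.56], [-1, 4.14], [0.04, 2.09], [-2.66, 2.66]. Speed limits (rad/s): [2.57, 2.57, 3.14, 3.14, 3.14, 3.14, 3.14].

## Interface

Orientations are given as a unit quaternion [x, y, z, w].
In Python, from plant import get_state, snapshot, camera_model, workorder, boxes_of, mark_of, r gives the robot as it stands.
- The arm moves only by the tool jog_arm, never from a script. Its argument "rows" is a list of rows, each a list of 2 entries, a list of its own where there are three numbers: the shift along the tool's x, y, z normalised to -1 to 1, where 1 is 75 cm, then the turn about the tool's z normalised to -1 to 1, where 1 is 2 rad. A call has 1 to 20 rows; each row is the pose to reach, as a shift and turn from the pose commanded when the call began, along the tool's axes at that moment; what a row does not reach only later rows make up. A row lasts 1/12 s, in which the tool goes at most 41.7 mm and 7.16 degrees, less where a joint would pass 70% of its speed; a pose out of reach is approached as far as the arm can. A call with a number of a shift or a turn outside -1 to 1 is refused whole. A call with a gripper value outside its range is refused whole. "gripper" is the finger opening in mm, from 0 to 88.1, set as the call begins (left out, the last holds). The fingers move at their own pace and stop on an object; "newtons" is the grip in N (left out, the last holds). Time passes only in rows, so rows that repeat a pose let the fingers close. It gives the time, the measured TCP pose, the force and the opening at its end, in the units of the state.
- get_state(): the state, without advancing time (a new reading comes with each control period).
- snapshot(name): name is "scene" or "top"; returns the picture (384x512x3 uint8, red, green, blue); there is no depth.
- camera_model(name): a dict with "mtx" (3x3 intrinsics, pixels), "k1" (the pictures are not rectified: a ray, as slopes to the right and down, at radius r is drawn at 1 + k1 r^2 times it, then the intrinsics apply), "extrinsics" (4x4, takes a point from camera to world coordinates). Camera axes: x right, y up, looking along -z (the intrinsics and any distortion apply to the point x, -y, -z); pixel columns grow to the right and rows downward; lengths in m; the calibration is good to about 2 mm. A picture is of the moment at which its call begins. camera_model takes no time and is no camera call.
- workorder.finish_job(): hands the job in, once; it reports no verdict.
Trained networks look in the newest picture that a camera, given by its name, has taken for a name from the list of things; names that differ only in an ending like _2 or _b are one class to them, and where a whole thing is asked for, a point or a joint stands for the part that bears it (a point fixed in the world has none). Each returns a list of dicts, best first, with "p" (0 to 1); they miss things now and then, are a little off and sometimes report something else, mostly with a low value. They report only what shows in the picture. A call takes as long as a camera call. They do not tell look-alikes from the thing itself.
- boxes_of(thing, camera): "rect" ([left, top, right, bottom] in pixels, round what is visible of it).
- mark_of(thing, camera): "pixel" ([row, column] in pixels: a listed point, or the origin of a listed thing).
The state is a dict: "clock": time; "q": joint angles; "qd": joint speeds; "joint_torque": joint torques, N m; "tool_pos": TCP position; "eef_rot": TCP orientation; "contact_force": force on the tool from outside, world axes, zero at the start; "moment": the same for the moment, N m; "opening": opening from 0.0 (shut) to 1.0 (fully open).
Only numpy, scipy, OpenCV 4.12 (cv2) and the standard library are available. Lean on these libraries where they do the work, as an engineer would, in place of code of your own. Each camera call takes 0.05 s, during which the arm holds its last target.

## Task

One of the three lever nuts that clamp the bracket in the panel jig is loose: find it by pushing on the nuts' arms gently, only clockwise (seen from above) and never with more than about 20 N, squeezing included. Turn the loose nut on clockwise until it comes up firm against its stop, leaving the tight ones as they are, and then slip the brass tag ring over the peg beside that nut so that it lies flat on the jig base. Do not disturb the tin, the sanding block or the screwdriver.

Things in the scene. Friction and masses are not known exactly. Their poses are not given: they have to be found in the camera images.
- jig: Grey jig base 160 x 360 x 22 mm, fixed; origin: centre of its underside; x across it (away from the robot at yaw 0), y along it. A 60 mm wide bracket strip (top 32 mm above the bench) lies along it under three like dark steel lever nuts at jig y = +120, 0, -120 mm. 52 mm from each nut axis, towards jig +x, stands its own steel peg. Exactly one nut, any of them, is loose.
- nut_left (a joint): angle (rad) of the leftmost (jig +y) lever nut: 0 as found, growing clockwise seen from above (tightening). If loose it drags at 0.27 N m (4 to 5 N pushed sideways at the arm's tip point) all the way to a hard stop 0.4 to 0.9 rad on (differs by nut). If tight it gives no more than 0.03 rad at 20 N.
- nut_left_tip (a point): point in the arm of the leftmost (jig +y) lever nut, 65 mm from the nut's axis, 52 mm above the bench, mid-height of the arm: a straight level bar 12 mm wide, 14 mm tall (45 to 59 mm above the bench), ending 78 mm from the axis, with free air beside and 13 mm or more below it. The arms rest pointing roughly to jig -x (towards the robot).
- nut_left_hub (a point): top centre of the leftmost (jig +y) nut's round hub (30 mm across, top 65 mm above the bench), on the nut's axis
- peg_left (a point): foot of the leftmost (jig +y) nut's peg, on the jig base's top face (22 mm above the bench); the peg is 15 mm across, 30 mm tall, with a tapered top
- nut_mid (a joint): angle (rad) of the middle lever nut: 0 as found, growing clockwise seen from above (tightening). If loose it drags at 0.27 N m (4 to 5 N pushed sideways at the arm's tip point) all the way to a hard stop 0.4 to 0.9 rad on (differs by nut). If tight it gives no more than 0.03 rad at 20 N.
- nut_mid_tip (a point): point in the arm of the middle lever nut, 65 mm from the nut's axis, 52 mm above the bench, mid-height of the arm: a straight level bar 12 mm wide, 14 mm tall (45 to 59 mm above the bench), ending 78 mm from the axis, with free air beside and 13 mm or more below it. The arms rest pointing roughly to jig -x (towards the robot).
- nut_mid_hub (a point): top centre of the middle nut's round hub (30 mm across, top 65 mm above the bench), on the nut's axis
- peg_mid (a point): foot of the middle nut's peg, on the jig base's top face (22 mm above the bench); the peg is 15 mm across, 30 mm tall, with a tapered top
- nut_right (a joint): angle (rad) of the rightmost (jig -y) lever nut: 0 as found, growing clockwise seen from above (tightening). If loose it drags at 0.27 N m (4 to 5 N pushed sideways at the arm's tip point) all the way to a hard stop 0.4 to 0.9 rad on (differs by nut). If tight it gives no more than 0.03 rad at 20 N.
- nut_right_tip (a point): point in the arm of the rightmost (jig -y) lever nut, 65 mm from the nut's axis, 52 mm above the bench, mid-height of the arm: a straight level bar 12 mm wide, 14 mm tall (45 to 59 mm above the bench), ending 78 mm from the axis, with free air beside and 13 mm or more below it. The arms rest pointing roughly to jig -x (towards the robot).
- nut_right_hub (a point): top centre of the rightmost (jig -y) nut's round hub (30 mm across, top 65 mm above the bench), on the nut's axis
- peg_right (a point): foot of the rightmost (jig -y) nut's peg, on the jig base's top face (22 mm above the bench); the peg is 15 mm across, 30 mm tall, with a tapered top
- tag_center (a point): centre (half-way up) of the loose brass tag ring, lying flat on the bench to the robot's right (-y) of the jig: 46 mm outside, 24 mm hole, 14 mm tall, 40 to 85 g
- tin: bystander: upright tin 76 mm across, 110 mm tall, origin at the centre of its underside
- sander: bystander: black rubber sanding block 60 x 110 x 32 mm, origin at the centre of its underside
- driver: bystander: screwdriver lying on the bench, origin under its middle
Things that resemble listed ones, but are neither listed nor needed, are in the scene too. Of the things that look like the part that bears tag_center, take the one that is farthest to the robot's right at the start.

How it is judged:
On the way, in this order (a step that is already met when the one before it is completed fails the run):
1. the loose nut is turned clockwise up to its stop, the tight ones unmoved (((value of joint nut_left above 0.44 rad and value of joint each of nut_mid, nut_right below 0.06 rad) or (value of joint nut_mid above 0.59 rad and value of joint each of nut_left, nut_right below 0.06 rad) or (value of joint nut_right above 0.74 rad and value of joint each of nut_left, nut_mid below 0.06 rad))), for 0.2 s.
2. the tag ring lies flat over the peg of that nut (((value of joint nut_left above 0.44 rad and value of joint each of nut_mid, nut_right below 0.06 rad and horizontal distance between tag_center and peg_left below 0.008 m and z of tag_center in the frame of peg_left below 0.011 m and angle between tag_center's own z axis and vertical below 0.12 rad) or (value of joint nut_mid above 0.59 rad and value of joint each of nut_left, nut_right below 0.06 rad and horizontal distance between tag_center and peg_mid below 0.008 m and z of tag_center in the frame of peg_mid below 0.011 m and angle between tag_center's own z axis and vertical below 0.12 rad) or (value of joint nut_right above 0.74 rad and value of joint each of nut_left, nut_mid below 0.06 rad and horizontal distance between tag_center and peg_right below 0.008 m and z of tag_center in the frame of peg_right below 0.011 m and angle between tag_center's own z axis and vertical below 0.12 rad))), for 0.2 s.
At the end, for the whole second after the job is handed in: One nut, the loose one, stands within 0.06 rad of its clockwise stop, the other two within 0.06 rad of where they were, and the tag ring lies flat and at rest over the peg of the loose nut (centre within 8 mm of the peg's axis and less than 11 mm above the jig base, tilt under 0.12 rad) (((value of joint nut_left above 0.44 rad and value of joint each of nut_mid, nut_right below 0.06 rad and horizontal distance between tag_center and peg_left below 0.008 m and z of tag_center in the frame of peg_left below 0.011 m and angle between tag_center's own z axis and vertical below 0.12 rad) or (value of joint nut_mid above 0.59 rad and value of joint each of nut_left, nut_right below 0.06 rad and horizontal distance between tag_center and peg_mid below 0.008 m and z of tag_center in the frame of peg_mid below 0.011 m and angle between tag_center's own z axis and vertical below 0.12 rad) or (value of joint nut_right above 0.74 rad and value of joint each of nut_left, nut_mid below 0.06 rad and horizontal distance between tag_center and peg_right below 0.008 m and z of tag_center in the frame of peg_right below 0.011 m and angle between tag_center's own z axis and vertical below 0.12 rad)) and linear speed of tag below 0.02 m/s); the robot touches nothing.
It fails at once if a nut is pushed or squeezed with more than 35 N (contact force between any of the fingers, the arm and nut_left above 35 N or contact force between any of the fingers, the arm and nut_mid above 35 N or contact force between any of the fingers, the arm and nut_right above 35 N).
It fails at once if a nut is turned anticlockwise by more than 0.08 rad (value of joint any of nut_left, nut_mid, nut_right below -0.08 rad).
It fails at once if the tin, sanding block or screwdriver is moved by more than 30 mm (distance of any of tin, sander, driver from where it was at the start of the episode above 0.03 m).
It also fails if it takes over 70 s, if anything falls off the work surface, if the arm or the gripper's body presses on something with over 40 N, if the wrist force passes 120 N, or if a joint passes its speed limit or range.

## Working session

There is one attempt and no reset: what is moved stays moved. The work goes in short steps, Python scripts to look and compute and a tool call to move; the robot and the scene stay as the last step left them, time stands still between calls to the robot, and variables do not carry over. Pictures are saved under pics/ and viewed, and the job is handed in when it is done.

Besides the shell and the picture viewer there is one more tool, called after "Call:" as a command line: name --argument value ..., lists and objects as JSON in quotes. jog_arm: Moves the arm, as the interface text tells. Scaled input: -1 to 1 covers 75 cm each way for a shift and 2 rad each way for a turn. Its arguments: {"type":"object","properties":{"rows":{"type":"array"},"gripper":{"type":"number"},"newtons":{"type":"number"}},"required":["rows"]}

```bash
mkdir -p pics; ls
cat > h.py <<'E'
import numpy as np, cv2
from plant import get_state, snapshot, camera_model, workorder, boxes_of, mark_of, r
def save(name,fn,crop=None,scale=1):
    im=snapshot(name)
    im=np.asarray(im)[:,:,::-1].copy()
    if crop: im=im[crop[1]:crop[3],crop[0]:crop[2]]
    if scale!=1: im=cv2.resize(im,None,fx=scale,fy=scale,interpolation=cv2.INTER_CUBIC)
    cv2.imwrite('pics/'+fn,im)
def ray(name,row,col):
    m=camera_model(name);K=np.array(m['mtx']);k=m['k1'];T=np.array(m['extrinsics'])
    u=np.array([(col-K[0,2])/K[0,0],(row-K[1,2])/K[1,1]])
    s=u.copy()
    for _ in range(50): s=u/(1+k*(s@s))
    d=T[:3,:3]@np.array([s[0],-s[1],-1.]); return T[:3,3],d
def at_z(name,row,col,z):
    o,d=ray(name,row,col); return o+d*(z-o[2])/d[2]
def proj(name,p):
    m=camera_model(name);K=np.array(m['mtx']);k=m['k1'];T=np.array(m['extrinsics'])
    c=T[:3,:3].T@(np.array(p)-T[:3,3]); s=np.array([c[0]/-c[2],-c[1]/-c[2]]); s=s*(1+k*(s@s))
    return K[1,1]*s[1]+K[1,2],K[0,0]*s[0]+K[0,2]
E
python3 - <<'E'
from h import *
s=get_state();print(s, r.finger_overhang)
for c in('scene','top'):
    m=camera_model(c);print(c,np.round(m['mtx'],1).tolist(),m['k1'],np.round(m['extrinsics'],3).tolist())
    save(c,c+'0.png',scale=1.5)
Z={'nut_left_tip':.052,'nut_left_hub':.065,'peg_left':.022,'tag_center':.007,'jig':0,'tin':0,'sander':0,'driver':0,'nut_mid_tip':.052,'nut_mid_hub':.065,'nut_right_hub':.065,'nut_right_tip':.052,'peg_mid':.022,'peg_right':.022}
for t,z in Z.items():
  for c in('scene','top'):
    for d in mark_of(t,c)[:6]:
        if d['p']>.2: print(t,c,round(d['p'],2),np.round(d['pixel'],1),np.round(at_z(c,*d['pixel'],z)[:2],4))
E
```

```text
pics
{'clock': 0.0, 'q': array([-1.28020519,  0.68997503, -0.19451164,  1.56635642,  0.1573191 ,
        0.90247964, -0.21509611]), 'qd': array([ 3.18089953e-04,  6.81233366e-05,  1.15350948e-03,  2.60156556e-03,
        5.10116359e-04, -8.02192251e-04,  8.22183213e-04]), 'joint_torque': array([-6.21843137e-04, -5.27557218e+01, -1.26694344e+00, -1.53427774e+01,
       -5.26453019e-02,  6.72373615e-03,  1.70375115e-04]), 'tool_pos': array([0.15863593, 0.60391927, 0.25991222]), 'eef_rot': array([ 1.27993515e-01,  9.91774585e-01, -9.11433162e-04, -4.31879380e-05]), 'contact_force': array([0.2305804 , 0.23699236, 0.27896634]), 'moment': array([-0.00349887,  0.0101623 ,  0.02553578]), 'opening': 0.9998328602179475} 0.022
scene [[420.1, 0.0, 257.8], [0.0, 420.1, 188.4], [0.0, 0.0, 1.0]] -0.0946878887616015 [[0.088, -0.68, 0.727, 1.522], [0.996, 0.051, -0.073, -0.036], [0.013, 0.731, 0.682, 0.91], [0.0, 0.0, 0.0, 1.0]]
top [[435.3, 0.0, 254.7], [0.0, 435.3, 199.0], [0.0, 0.0, 1.0]] 0.03457513630456284 [[-0.012, 0.987, -0.157, 0.416], [-1.0, -0.011, 0.01, 0.039], [0.008, 0.157, 0.987, 1.153]
[... 1659 characters left out ...]
[0.6018 0.0082]
nut_right_hub scene 0.53 [177.1 202.6] [ 0.559  -0.1078]
nut_right_hub scene 0.47 [164.3 196.1] [ 0.4966 -0.1287]
nut_right_hub top 0.56 [210.2 309.4] [ 0.5593 -0.1102]
nut_right_hub top 0.3 [234.1 260.8] [0.5005 0.0132]
nut_right_tip scene 0.57 [168.  354.3] [0.5356 0.3716]
nut_right_tip scene 0.52 [166.1 195.4] [ 0.4896 -0.1322]
nut_right_tip top 0.65 [233.7 317.7] [ 0.5009 -0.131 ]
peg_mid scene 0.94 [198.3 248. ] [0.6171 0.0259]
peg_mid top 0.8 [193.7 262.3] [0.6102 0.0067]
peg_mid top 0.22 [250.1 395.6] [ 0.4589 -0.3349]
peg_right scene 0.78 [201.5 204.2] [ 0.621  -0.1059]
peg_right top 0.74 [192.9 306.4] [ 0.6111 -0.1097]
peg_right top 0.41 [235.4 260. ] [0.5004 0.0144]
```

View pics/top0.png

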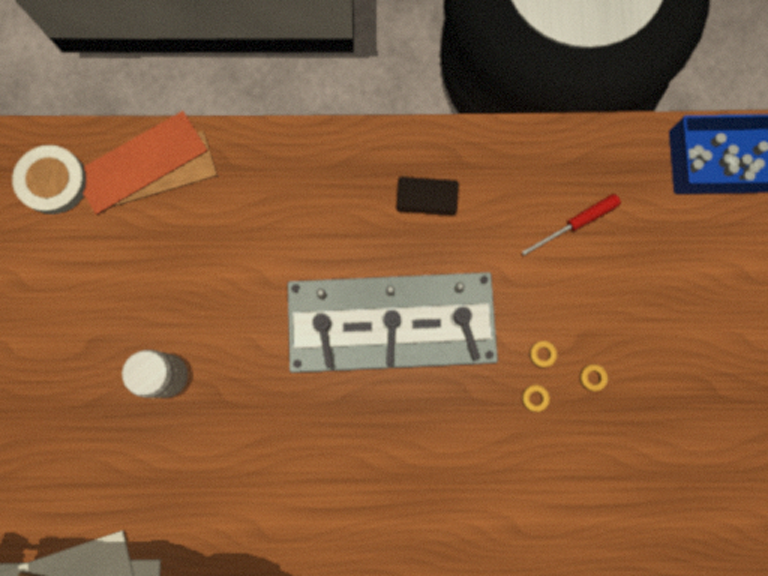

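View pics/scene0.png

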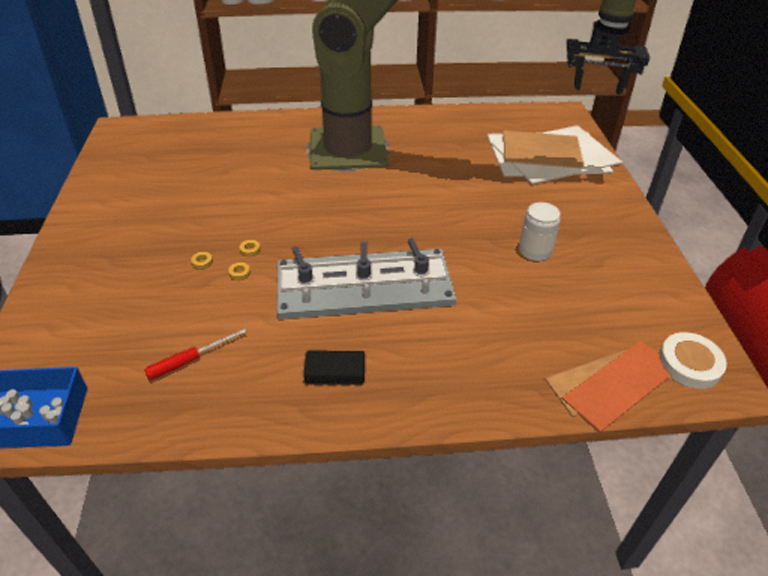

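Run:
```python
from h import *
save('top','top1.png',crop=(190,160,420,300),scale=3.4)
```

```text
(no output)
```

View pics/top1.png

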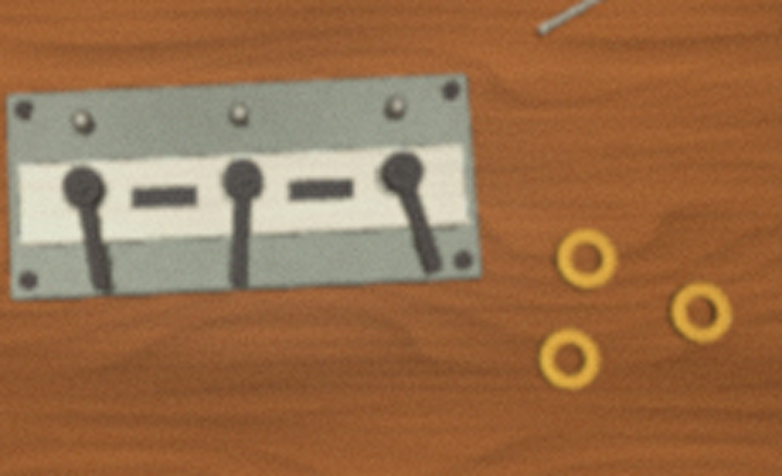

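The top view shows the jig slightly yawed, with the arms pointing toward the robot. The ring farthest right is at about full-image pixel row 252, col 396. Next I'll fit the positions precisely.

Run:
```python
from h import *
P=lambda x,y:(160+(y+.5)/3.4-.5,190+(x+.5)/3.4-.5)
cs=[at_z('top',*P(*p),.022)[:2] for p in[(7,95),(466,74),(481,278),(13,299)]]
loc=np.array([(.08,.18),(.08,-.18),(-.08,-.18),(-.08,.18)]);cs=np.array(cs)
M,_=cv2.estimateAffinePartial2D(loc.astype(np.float32),cs.astype(np.float32));print(M, 'scale',np.hypot(M[0,0],M[1,0]),'yaw',np.arctan2(M[1,0],M[0,0]))
from scipy.optimize import least_squares
hub_px=[(83,188),(243,180),(403,172)];peg_px=[(83,121),(238,113),(396,106)]
obs=[at_z('top',*P(*p),.065)[:2] for p in hub_px]+[at_z('top',*P(*p),.050)[:2] for p in peg_px]
l2=np.array([(0,.12),(0,0),(0,-.12),(.052,.12),(.052,0),(.052,-.12)])
A=np.vstack([l2,loc]);B=np.vstack([obs,cs])
f=lambda v:(np.c_[np.cos(v[2])*A[:,0]-np.sin(v[2])*A[:,1]+v[0],np.sin(v[2])*A[:,0]+np.cos(v[2])*A[:,1]+v[1]]-B).ravel()
s=least_squares(f,[.56,0,.05]);print('pose',s.x,'\nres mm',np.round(f(s.x).reshape(-1,2)*1000,1).tolist())
F=(f(s.x).reshape(-1,2)+B);print('hubs,pegs',np.round(F[:6],4).tolist())
for n,p in[('L',(104,288)),('M',(239,287)),('R',(432,270))]:print(n,'end',np.round(at_z('top',*P(*p),.059)[:2],4))
for n in range(3):print('ring',np.round(at_z('top',*P(*[(702,312),(570,359),(587,258)][n]),.010)[:2],4))
# scene check
for c in [(194+0,0)]:pass
im=cv2.imread('pics/scene0.png')
for p in F[:3]: print('hub scene px*1.5',np.round(np.array(proj('scene',[*p,.065]))*1.5))
for p in F[3:6]: print('peg scene',np.round(np.array(proj('scene',[*p,.052]))*1.5))
save('scene','s1.png',crop=(120,130,320,220),scale=4)
```

```text
[[ 0.99006852 -0.0345341   0.5559751 ]
 [ 0.0345341   0.99006852  0.01125807]] scale 0.9906706208074302 yaw 0.034866376373398844
pose [0.55539138 0.01143207 0.03597259] 
res mm [[1.1, 1.3], [0.8, -0.2], [0.4, -1.4], [0.3, 1.8], [-0.3, -1.0], [-0.0, -1.2], [0.3, 1.5], [0.4, -1.2], [-0.9, -1.6], [-2.1, 2.0]]
hubs,pegs [[0.5511, 0.1314], [0.5554, 0.0114], [0.5597, -0.1085], [0.603, 0.1332], [0.6074, 0.0133], [0.6117, -0.1066]]
L end [0.4765 0.1149]
M end [0.476  0.0156]
R end [ 0.4869 -0.127 ]
ring [ 0.4559 -0.34  ]
ring [ 0.4213 -0.2372]
ring [ 0.4981 -0.2542]
hub scene px*1.5 [257. 421.]
hub scene px*1.5 [262. 363.]
hub scene px*1.5 [266. 304.]
peg scene [279. 425.]
peg scene [284. 365.]
peg scene [288. 305.]
```

View pics/s1.png

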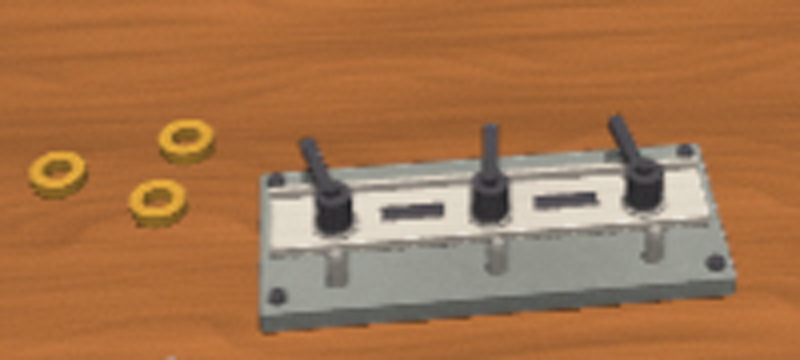

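```bash
cat >> h.py <<'E'
from scipy.spatial.transform import Rotation as R
def plan(p,yaw=None):
    """world target p; yaw = direction of tool x (rad). prints scaled shift, turn"""
    s=get_state();Rm=R.from_quat(s['eef_rot']).as_matrix()
    d=Rm.T@(np.array(p)-s['tool_pos'])
    y0=np.arctan2(Rm[1,0],Rm[0,0]);t=0
    if yaw is not None: t=-((yaw-y0+np.pi)%(2*np.pi)-np.pi)
    print('shift',np.round(d/.75,4).tolist(),'turn',round(t/2,4),'dist',round(np.linalg.norm(d),4),'yaw now',round(y0,4))
E
python3 -c "
from h import *
plan([.49,.08,.16],np.pi)"
```

```text
shift [-0.6048, -0.5643, 0.1343] turn -0.1284 dist 0.6285 yaw now 2.8848
```

Call:
jog_arm --rows '[[[-0.605,-0.564,0.134],-0.128],[[-0.605,-0.564,0.134],-0.128],[[-0.605,-0.564,0.134],-0.128],[[-0.605,-0.564,0.134],-0.128],[[-0.605,-0.564,0.134],-0.128],[[-0.605,-0.564,0.134],-0.128],[[-0.605,-0.564,0.134],-0.128],[[-0.605,-0.564,0.134],-0.128],[[-0.605,-0.564,0.134],-0.128],[[-0.605,-0.564,0.134],-0.128],[[-0.605,-0.564,0.134],-0.128],[[-0.605,-0.564,0.134],-0.128],[[-0.605,-0.564,0.134],-0.128],[[-0.605,-0.564,0.134],-0.128],[[-0.605,-0.564,0.134],-0.128],[[-0.605,-0.564,0.134],-0.128],[[-0.605,-0.564,0.134],-0.128],[[-0.605,-0.564,0.134],-0.128]]' --gripper 0 --newtons 10

```text
clock: 3.1
tool_pos: [0.4901, 0.0808, 0.1603]
eef_rot: [0.001, 1.0, 0.001, 0.0]
contact_force: [0.0, -0.3, 0.5]
opening: -0.0
```

Call:
jog_arm --rows '[[[0,0,0.05],0],[[0,0,0.1],0],[[0,0,0.13],0],[[0,0,0.13],0],[[0,0,0.13],0],[[0,0,0.13],0]]'

```text
clock: 3.6
tool_pos: [0.4904, 0.0819, 0.064]
eef_rot: [-0.001, 1.0, 0.001, 0.001]
contact_force: [-0.2, 0.5, 0.2]
opening: 0.004
```

```bash
python3 -c "
from h import *
s=get_state();print(s['tool_pos'],s['contact_force'])
save('top','t2.png',crop=(190,160,420,300),scale=3.4)
save('scene','s2.png',crop=(120,100,320,220),scale=4)"
```

```text
[0.49035308 0.08189882 0.06396858] [-0.24850142  0.53992991  0.16141592]
```

View pics/s2.png

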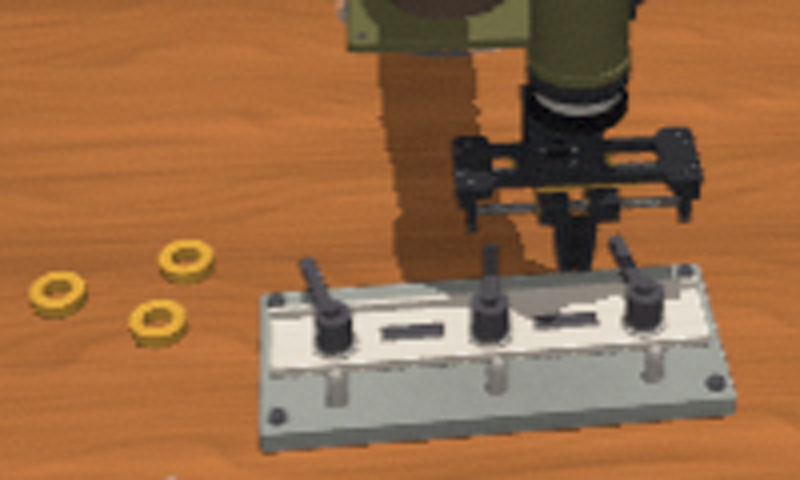

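View pics/t2.png

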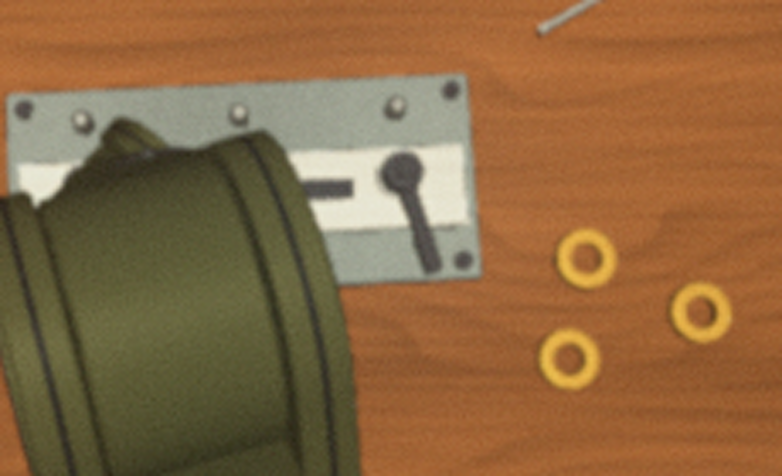

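The finger is in the gap to the right of the left nut's arm. The fingertip sits at scene crop (575,265) and the arm end at (617,243), and nothing is touching yet. Next I'll push +y gently.

Call:
jog_arm --rows '[[[0,0.004,0.002],0],[[0,0.008,0.002],0],[[0,0.012,0.002],0],[[0,0.016,0.002],0],[[0,0.016,0.002],0]]'

```text
clock: 4.12
tool_pos: [0.4903, 0.0933, 0.0614]
eef_rot: [-0.0, 1.0, 0.001, 0.0]
contact_force: [-0.0, -0.3, -0.5]
opening: 0.002
```

Call:
jog_arm --rows '[[[0,0.002,0],0],[[0,0.004,0],0],[[0,0.006,0],0],[[0,0.006,0],0]]'

```text
clock: 4.45
tool_pos: [0.49, 0.0963, 0.0611]
eef_rot: [0.0, 1.0, -0.0, -0.0]
contact_force: [0.5, -1.2, 0.3]
opening: 0.004
```

Call:
jog_arm --rows '[[[0,0.002,0],0],[[0,0.003,0],0],[[0,0.003,0],0]]'

```text
clock: 4.7
tool_pos: [0.4898, 0.0978, 0.0611]
eef_rot: [0.001, 1.0, -0.001, -0.001]
contact_force: [0.6, -3.4, 0.7]
opening: 0.005
```

Call:
jog_arm --rows '[[[0,0.002,0],0],[[0,0.003,0],0],[[0,0.003,0],0]]'

```text
clock: 4.95
tool_pos: [0.4892, 0.1008, 0.0611]
eef_rot: [0.0, 1.0, -0.0, -0.001]
contact_force: [-2.0, -3.5, 0.3]
opening: 0.009
```

Call:
jog_arm --rows '[[[0,0.002,0],0],[[0,0.004,0],0],[[0,0.006,0],0],[[0,0.006,0],0]]'

```text
clock: 5.28
tool_pos: [0.489, 0.1056, 0.061]
eef_rot: [0.0, 1.0, -0.0, -0.001]
contact_force: [-2.3, -3.4, 0.6]
opening: 0.004
```

```bash
python3 -c "
from h import *
s=get_state();print(s['tool_pos'],s['contact_force'])
save('scene','s3.png',crop=(220,130,300,190),scale=8)"
```

```text
[0.48895451 0.1056268  0.06100741] [-2.27177626 -3.42998549  0.63141652]
```

View pics/s3.png

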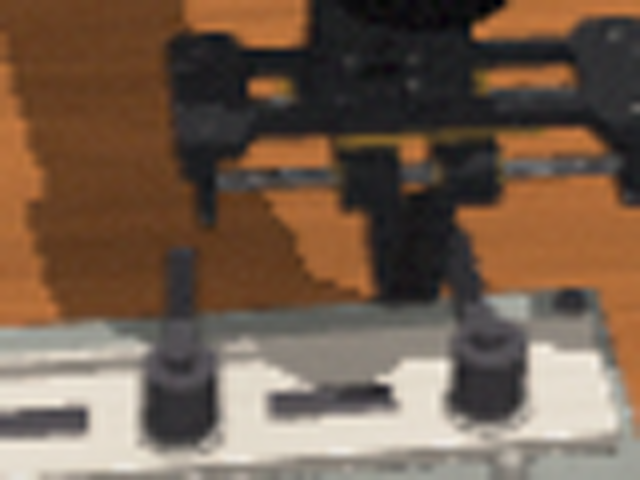

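The left nut gives steadily at about 4 N over roughly 8 mm, so it's the loose one. I'll keep turning it.

Call:
jog_arm --rows '[[[0,0.003,0],0],[[0,0.006,0],0],[[0,0.009,0],0],[[0,0.012,0],0],[[0,0.015,0],0],[[0,0.018,0],0],[[0,0.018,0],0]]'

```text
clock: 5.92
tool_pos: [0.489, 0.1188, 0.061]
eef_rot: [0.0, 1.0, -0.001, -0.001]
contact_force: [-3.8, -4.3, 1.0]
opening: 0.002
```

Call:
jog_arm --rows '[[[0,0.003,0],0],[[0,0.006,0],0],[[0,0.009,0],0],[[0,0.009,0],0]]'

```text
clock: 6.25
tool_pos: [0.4897, 0.1258, 0.061]
eef_rot: [0.0, 1.0, -0.0, -0.0]
contact_force: [-2.7, -4.6, -0.6]
opening: 0.004
```

Call:
jog_arm --rows '[[[0,0.002,0],0],[[0,0.004,0],0],[[0,0.004,0],0]]'

```text
clock: 6.5
tool_pos: [0.4898, 0.1272, 0.061]
eef_rot: [0.001, 1.0, -0.001, -0.001]
contact_force: [-1.7, -6.2, -0.6]
opening: 0.007
```

Call:
jog_arm --rows '[[[0,0.002,0],0],[[0,0.003,0],0],[[0,0.003,0],0]]'

```text
clock: 6.75
tool_pos: [0.4898, 0.1274, 0.061]
eef_rot: [0.002, 1.0, -0.003, -0.001]
contact_force: [-1.7, -10.7, 1.0]
opening: 0.005
```

Call:
jog_arm --rows '[[[0,0.002,0],0],[[0,0.002,0],0],[[0,0.002,0],0]]'

```text
clock: 7.0
tool_pos: [0.4897, 0.1276, 0.061]
eef_rot: [0.003, 1.0, -0.004, -0.001]
contact_force: [-1.2, -10.8, 0.3]
opening: 0.005
```

Call:
jog_arm --rows '[[[0,-0.015,0],0],[[0,-0.03,0],0],[[0,-0.03,-0.05],0],[[0,-0.03,-0.1],0],[[0,-0.03,-0.14],0],[[0,-0.08,-0.14],0],[[0.02,-0.13,-0.14],0],[[0.03,-0.18,-0.14],0],[[0.04,-0.23,-0.14],0],[[0.04,-0.28,-0.14],0],[[0.045,-0.33,-0.14],0],[[0.045,-0.38,-0.14],0],[[0.045,-0.43,-0.14],0],[[0.045,-0.48,-0.14],0],[[0.045,-0.53,-0.14],0],[[0.045,-0.58,-0.14],0],[[0.045,-0.62,-0.14],0],[[0.045,-0.62,-0.14],0],[[0.045,-0.62,-0.14],0]]'

```text
clock: 8.58
tool_pos: [0.4566, -0.3345, 0.1663]
eef_rot: [0.002, 1.0, -0.0, 0.002]
contact_force: [-0.2, 0.2, 0.3]
opening: 0.008
```

```bash
python3 -c "
from h import *
s=get_state();print(s['tool_pos'],s['contact_force'])
save('top','t4.png',crop=(190,160,420,300),scale=3.4)
save('scene','s4.png',crop=(120,120,320,220),scale=4)"
```

```text
[ 0.45660775 -0.33447293  0.16627422] [-0.18531759  0.21969627  0.29069672]
```

View pics/t4.png

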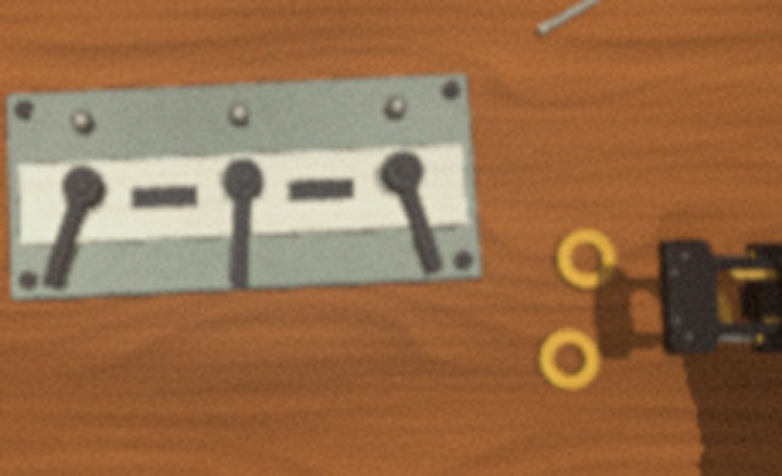

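View pics/s4.png

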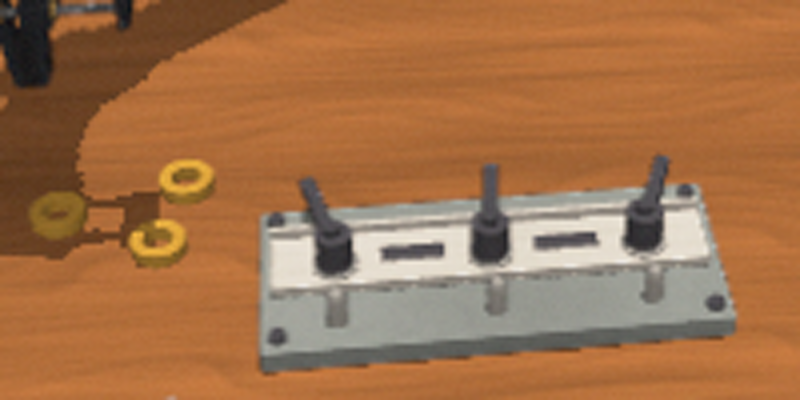

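```bash
python3 -c "
from h import *
print(at_z('scene',130+172/4-.4,120+58/4-.4,.0105)[:2], at_z('top',*(160+312.5/3.4-.5,190+702.5/3.4-.5),.0105)[:2])
for d in boxes_of('tag_center','scene'): 
  a=d['rect'];print(d['p'],np.round(a),at_z('scene',(a[1]+a[3])/2,(a[0]+a[2])/2,.007)[:2])
# hubs/pegs scene check
for x,y in [(643,178-0)]: print('hubL',at_z('scene',130+172/4,120+x/4,.065)[:2])
for x,y in [(654,228),(497,240),(336,252)]: print('peg top',at_z('scene',130+y/4-.4,120+x/4-.4,.052)[:2])
plan([.456,-.340,.166],np.pi)"
```

```text
[ 0.45751312 -0.33736608] [ 0.45591318 -0.33979067]
0.53 [157. 160. 174. 171.] [ 0.42601835 -0.23726681]
0.5 [152. 175. 168. 185.] [ 0.49767549 -0.24942968]
hubL [0.55769674 0.13117446]
peg top [0.60543319 0.1327955 ]
peg top [0.60978597 0.01413503]
peg top [ 0.61384582 -0.10547646]
shift [0.0015, -0.0128, 0.0006] turn 0.0011 dist 0.0097 yaw now -3.1395
```

Call:
jog_arm --rows '[[[0,-0.006,0],0.001],[[0,-0.006,0],0.001],[[0,-0.006,0.03],0.001],[[0,-0.006,0.06],0.001],[[0,-0.006,0.09],0.001],[[0,-0.006,0.12],0.001],[[0,-0.006,0.14],0.001],[[0,-0.006,0.16],0.001],[[0,-0.006,0.175],0.001],[[0,-0.006,0.185],0.001],[[0,-0.006,0.185],0.001],[[0,-0.006,0.185],0.001]]' --gripper 64 --newtons 15

```text
clock: 9.73
tool_pos: [0.4564, -0.3366, 0.0276]
eef_rot: [0.001, 1.0, 0.0, 0.0]
contact_force: [0.4, 0.4, -0.5]
opening: 0.728
```

```bash
python3 -c "
from h import *
s=get_state();print(s['tool_pos'],s['contact_force'],s['opening'])
save('scene','s5.png',crop=(90,120,200,200),scale=7)"
```

```text
[ 0.45635191 -0.33661177  0.02755216] [ 0.35053978  0.37515886 -0.45375377] 0.7277689910621532
```

View pics/s5.png

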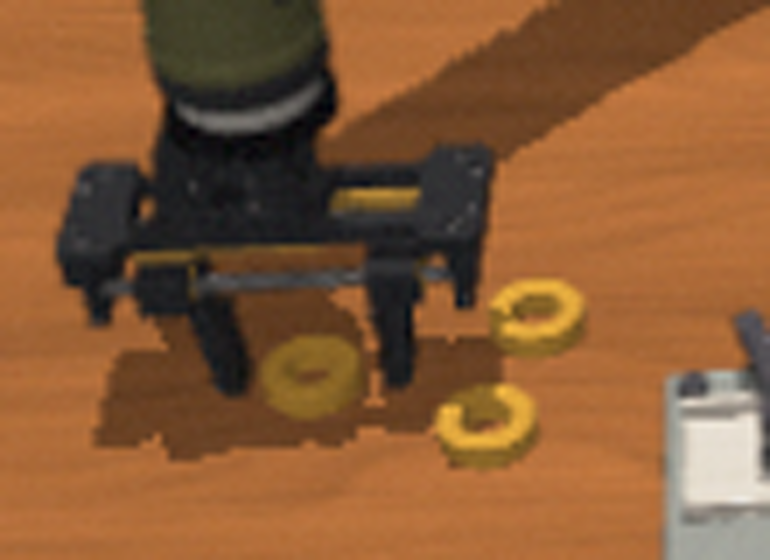

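The ring is centred between the two fingertips, at crop (312,375) with the tips at (235,390) and (397,385). Time to close the gripper.

Call:
jog_arm --rows '[[[0,0,0],0],[[0,0,0],0],[[0,0,0],0],[[0,0,0],0],[[0,0,0],0],[[0,0,0],0],[[0,0,0],0],[[0,0,0],0]]' --gripper 30 --newtons 15

```text
clock: 10.45
tool_pos: [0.4564, -0.3372, 0.028]
eef_rot: [0.001, 1.0, -0.0, 0.0]
contact_force: [-0.7, -1.4, 6.2]
opening: 0.512
```

Call:
jog_arm --rows '[[[0,0,-0.01],0],[[0,0,-0.03],0],[[0,0,-0.06],0],[[0,0,-0.09],0],[[0,0,-0.12],0],[[0,0,-0.14],0],[[0,0,-0.14],0],[[0,0,-0.14],0]]'

```text
clock: 11.12
tool_pos: [0.4562, -0.337, 0.133]
eef_rot: [0.001, 1.0, -0.0, 0.001]
contact_force: [0.2, 0.0, -0.9]
opening: 0.51
```

```bash
python3 -c "
from h import *
s=get_state();print(s['tool_pos'],s['contact_force'],s['opening'])
save('scene','s6.png',crop=(90,80,200,160),scale=7)"
```

```text
[ 0.45615663 -0.33697793  0.13297857] [ 0.15451061  0.02831835 -0.85365488] 0.5100880609700096
```

View pics/s6.png

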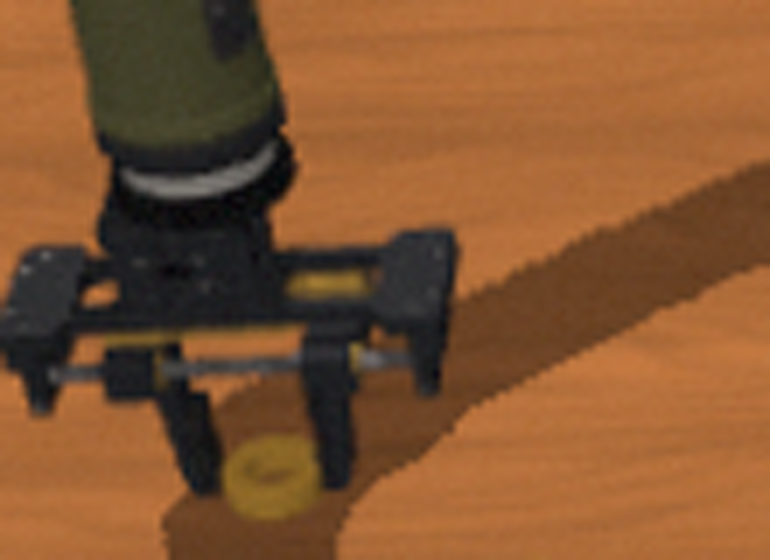

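```bash
python3 -c "
from h import *
print(at_z('scene',80+477/7,90+270/7,.119)[:2])
plan([.605,.1325,.115],np.pi)"
```

```text
[ 0.46773932 -0.33323743]
shift [-0.1975, 0.6262, 0.0228] turn -0.0014 dist 0.4927 yaw now 3.1387
```

Call:
jog_arm --rows '[[[-0.01,0.04,0],0],[[-0.03,0.09,0],0],[[-0.05,0.14,0],0],[[-0.07,0.19,0],0],[[-0.09,0.24,0],0],[[-0.11,0.29,0],0],[[-0.13,0.34,0],0],[[-0.15,0.39,0],0],[[-0.17,0.44,0],0],[[-0.19,0.49,0],0],[[-0.197,0.54,0],0],[[-0.197,0.58,0],0],[[-0.197,0.61,0],0],[[-0.197,0.626,0],0],[[-0.197,0.626,0.02],0],[[-0.197,0.626,0.05],0],[[-0.197,0.626,0.05],0],[[-0.197,0.626,0.05],0]]'

```text
clock: 12.67
tool_pos: [0.6038, 0.1306, 0.0933]
eef_rot: [0.002, 1.0, -0.001, -0.002]
contact_force: [-0.4, 0.0, -0.2]
opening: 0.508
```

```bash
python3 -c "
from h import *
s=get_state();print(s['tool_pos'],s['contact_force'],s['opening'])
save('scene','s7.png',crop=(240,110,340,190),scale=8)
p=s['tool_pos'];z=p[2]-.021
for q in ([p[0],p[1],z+.007],[p[0],p[1],z-.007]): print('ring c if at tcp',[(b-o)*8 for b,o in zip(proj('scene',q),(110,240))])
print([(b-o)*8 for b,o in zip(proj('scene',[.603,.1332,.052]),(110,240))])
"
```

```text
[0.60377824 0.13055658 0.09326199] [-0.35222617  0.02892799 -0.2058535 ] 0.5080386884710704
ring c if at tcp [np.float64(556.19043250043), np.float64(342.19443074613264)]
ring c if at tcp [np.float64(584.0860231188924), np.float64(340.19728245245415)]
[np.float64(608.3737884740726), np.float64(345.01010299291283)]
```

View pics/s7.png

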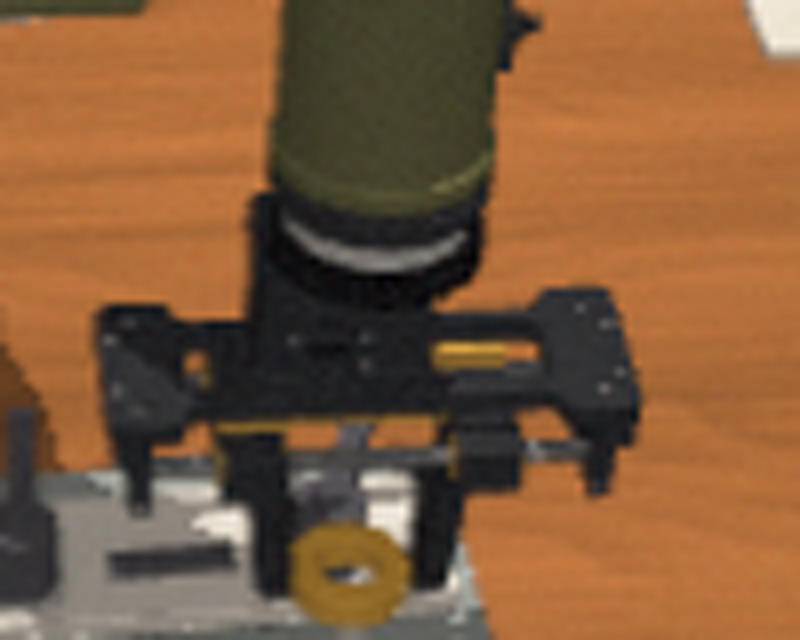

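The ring's centre is at crop (350,574), with the peg tip directly beneath it at (350,632), so they line up. Now lowering.

Call:
jog_arm --rows '[[[0,0,0.008],0],[[0,0,0.016],0],[[0,0,0.024],0],[[0,0,0.03],0],[[0,0,0.03],0],[[0,0,0.03],0]]'

```text
clock: 13.22
tool_pos: [0.6049, 0.1322, 0.0721]
eef_rot: [0.001, 1.0, -0.0, -0.0]
contact_force: [-0.1, 0.0, -0.7]
opening: 0.511
```

```bash
python3 -c "
from h import *
s=get_state();print(s['tool_pos'],s['contact_force'],s['opening'])
save('scene','s8.png',crop=(240,110,340,190),scale=8)
save('top','t8.png',crop=(180,160,280,240),scale=8)
"
```

```text
[0.60494533 0.13222363 0.07214769] [-0.07584207  0.03273196 -0.7305272 ] 0.510813677927873
```

View pics/s8.png

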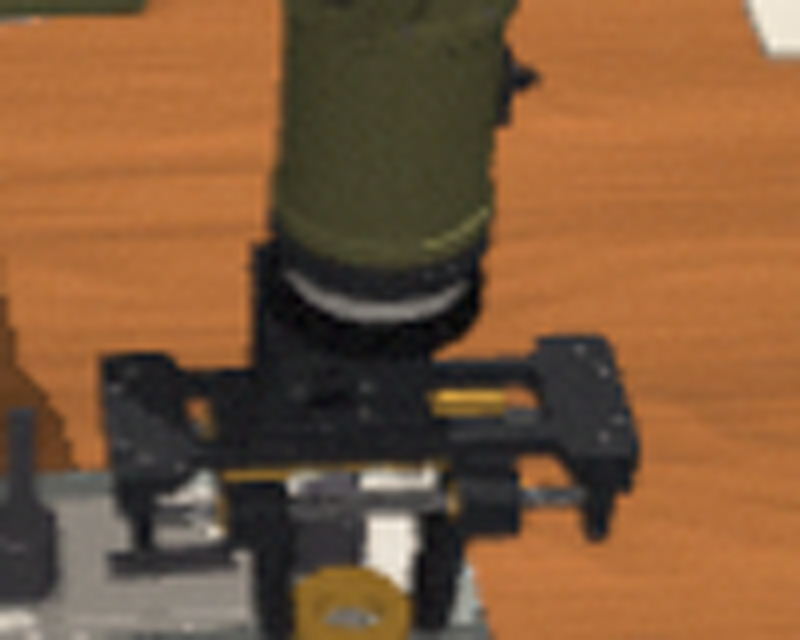

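View pics/t8.png

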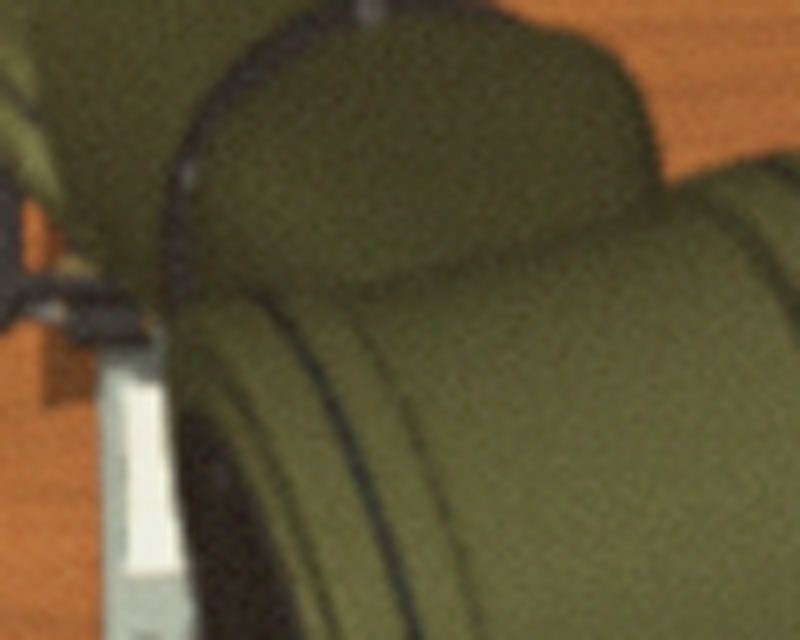

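The peg tip shows inside the ring's hole at crop (352,615), and there's no contact force. Continuing down.

Call:
jog_arm --rows '[[[0,0,0.006],0],[[0,0,0.012],0],[[0,0,0.018],0],[[0,0,0.023],0],[[0,0,0.023],0],[[0,0,0.023],0]]'

```text
clock: 13.82
tool_pos: [0.6049, 0.1323, 0.0548]
eef_rot: [0.001, 1.0, -0.0, -0.0]
contact_force: [-0.5, -1.0, -0.4]
opening: 0.506
```

Call:
jog_arm --rows '[[[0,0,0.002],0],[[0,0,0.004],0],[[0,0,0.004],0],[[0,0,0.004],0]]'

```text
clock: 14.15
tool_pos: [0.6051, 0.1323, 0.0522]
eef_rot: [0.001, 1.0, 0.0, -0.0]
contact_force: [-0.0, -0.8, -0.0]
opening: 0.511
```

```bash
python3 -c "
from h import *
s=get_state();print(s['tool_pos'],s['contact_force'],s['opening'])
save('scene','s9.png',crop=(240,130,340,210),scale=8)
"
```

```text
[0.60512527 0.13228595 0.05220591] [-0.01087546 -0.78577416 -0.03334895] 0.5110016847819897
```

View pics/s9.png

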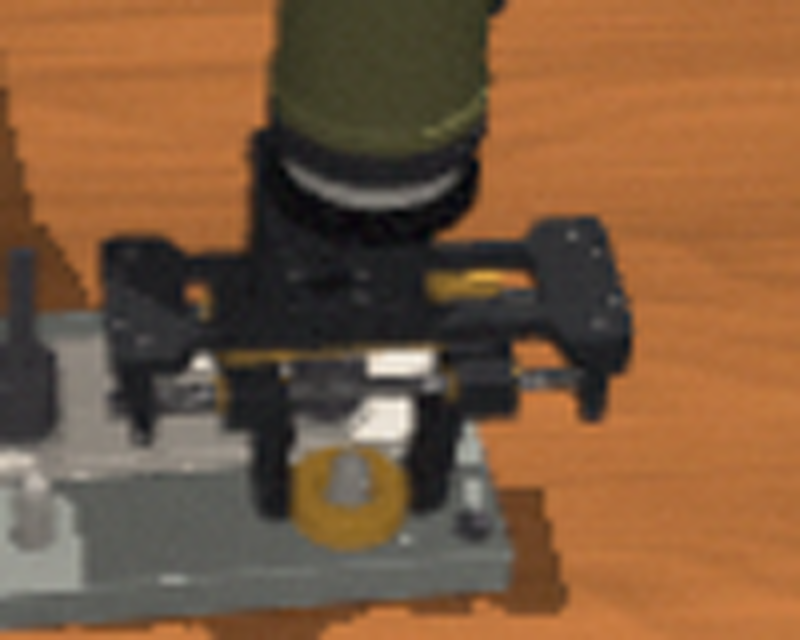

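The ring is over the peg, with the ring at crop (350,505) and the peg showing through its hole. I'll release it and back away upward.

Call:
jog_arm --rows '[[[0,0,0],0],[[0,0,0],0],[[0,0,0],0],[[0,0,0],0],[[0,0,0],0],[[0,0,0],0]]' --gripper 64

```text
clock: 14.7
tool_pos: [0.6052, 0.1323, 0.0522]
eef_rot: [0.001, 1.0, 0.0, 0.0]
contact_force: [-0.3, -0.4, -0.0]
opening: 0.728
```

Call:
jog_arm --rows '[[[0,0,-0.02],0],[[0,0,-0.06],0],[[0,0,-0.11],0],[[0,0,-0.16],0],[[0,0,-0.2],0],[[0.04,0,-0.2],0],[[0.08,-0.02,-0.2],0],[[0.1,-0.07,-0.2],0],[[0.1,-0.12,-0.2],0],[[0.1,-0.17,-0.2],0],[[0.1,-0.22,-0.2],0],[[0.1,-0.27,-0.2],0],[[0.1,-0.32,-0.2],0],[[0.1,-0.37,-0.2],0],[[0.1,-0.42,-0.2],0],[[0.1,-0.47,-0.2],0],[[0.1,-0.5,-0.2],0],[[0.1,-0.5,-0.2],0]]'

```text
clock: 16.2
tool_pos: [0.5275, -0.2503, 0.2016]
eef_rot: [0.007, 1.0, -0.002, -0.001]
contact_force: [0.1, 0.0, 0.1]
opening: 0.727
```

```bash
python3 -c "
from h import *
s=get_state();print(s['tool_pos'],s['contact_force'],s['opening'])
save('scene','s10.png',crop=(170,130,320,220),scale=5)
save('top','t10.png',crop=(180,170,340,260),scale=5)
"
```

```text
[ 0.52746804 -0.25033879  0.20164702] [0.13512481 0.01859479 0.13778903] 0.727344594771508
```

View pics/s10.png

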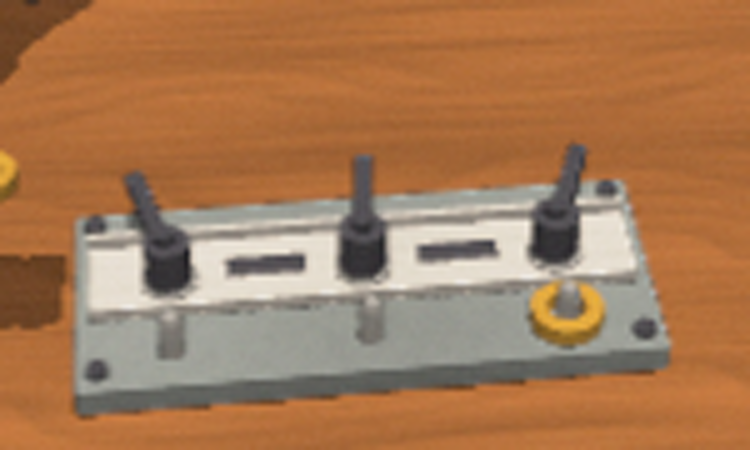

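View pics/t10.png

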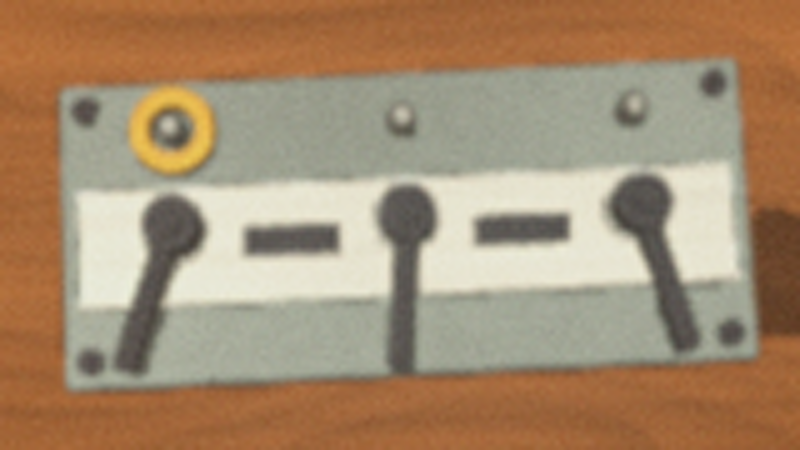

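The ring lies flat around the left peg, at top crop (172,130). The left arm is in its turned position and the other two look unchanged. Nothing is touching the robot, so I'll hand in.

```bash
python3 -c "
from h import *
print(get_state()['contact_force'],workorder.finish_job())"
```

```text
the job is handed in; nothing more can be done
[ 1.00330148  0.63659923 -0.11378629] None
```

The left nut was the loose one. I turned it clockwise to its stop, put the brass ring over its peg, and handed the job in at about 16 s; no verdict was reported.

- **Finding it:** The left nut was the first one I pushed. It gave steadily at about 4–6 N, where a tight one would have barely moved, so I did not push the middle and right nuts at all.
- **Turning it:** It came up firm at about 11 N. In the top picture its arm had swung about 28° (0.49 rad), above the 0.44 rad needed.
- **Ring:** I took the ring farthest to the robot's right, lowered it over the left peg without any noticeable contact force, let go and moved clear.
- **Last checks:** Both cameras show the ring lying flat and centred on the left peg. The middle and right arms look unchanged. The wrist force read about 0 N after backing away and about 1 N at hand-in, with the gripper well clear of everything.
- **Not checked:** I did not look again at the tin, sanding block or screwdriver, but no push or grasp came near them.
- **Disagreements:** The two cameras differed by 2–3 mm on where the peg and ring were. I lined the ring up with the peg within the scene camera's picture. The network's position for the ring was about 1 cm off, so I took it from the picture instead.

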